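# Slide a bracket blank out to its fold line on a folding block and hold it down

### The job

Take the aluminium bracket blank off the wooden bearers and lay it flat and square on the steel folding block, upturned end up and at the back, long leg towards the front edge, far enough back to balance by itself. Then slide it outward, flat on the block, until the black fold line lies right on the front edge, its whole width on the block. Finish while still holding it: keep the short, upturned part pressed firmly down on the block so that the overhanging leg stays level and never tips, gripper clear of the leg, and leave the tools and the duct alone.

Things in the scene. Friction and masses are not known exactly. Their poses are not given: they have to be found in the camera images.
- blank: bracket blank: aluminium strip 190 x 60 x 4 mm, about 0.14 kg, one end bent up, black fold line 2 mm wide across its upper face. Origin: underside, mid-width, right below the line; x along the strip to the end of the long leg, z up. Leg: x 0 to +125 mm; short part: x 0 to -65 mm. It balances at x = +19 mm: with the line less than 19 mm from the edge it must be held.
- leg_end (a point): middle of the free end of the blank's long leg, on the underside; same axes as the blank. At the start the blank lies flat on the bearers, 35 mm above the bench.
- upturned_end (a point): middle of the top of the blank's upstand: 4 mm thick (blank x -65 to -61 mm), 60 mm wide, its top 30 mm above the underside; same axes as the blank. The blank can be gripped here across its 60 mm width (ends of the upstand and sides of the strip); the bearers leave the last 45 mm free underneath.
- block: folding block, fixed: green steel body with a dark steel cap, flat top 140 mm above the bench, 100 mm deep (x) and 72 mm wide (y). Foot plate 160 mm wide, 12 mm high, 22 mm at its bolts. Origin: centre of its underside. x points out through its front face, away from the robot within 0.3 rad; z up. It stands on the robot's left or right.
- edge (a point): middle of the block's top front edge, 50 mm along the block's x from its origin and 140 mm above the bench; same axes as the block: x outward, y along the edge, z up. The fold line belongs here: the blank's origin on this point, the blank's x along this x. Holding firmly means a downward push of some 8 to 15 N.
- bearers: two fixed softwood strips 22 mm wide, 110 mm long and 35 mm high that carry the blank at the start, lying across it. Origin: on the bench, roughly under the blank's fold line; x roughly along the blank. They stand on the other side of the robot from the block.
- duct: bystander: a galvanised tube standing upright, 90 mm across, 110 mm high, beyond and between the block and the bearers; origin at the centre of its foot
- hammer: bystander: a hammer lying on the bench, under 60 mm high; origin at its underside
- snips: bystander: tin snips with red handles lying on the bench between the block and the bearers, about 180 mm long, 17 mm high; origin at the pivot on the bench
- square: bystander: a try square with wooden stock and steel blade lying on the bench, 20 mm high; origin under the middle of the stock
Mind the look-alikes: they are no part of the job. Of the things that look like the block, the smallest one is meant. Leave any purple look-alike of the blank alone.

How it is judged:
On the way, in this order (a step that is already met when the one before it is completed fails the run):
1. the blank lies flat on the block, square to it within 0.1 rad and in the middle within 10 mm, leg to the front, with the fold line more than 21 mm behind the front edge so that it balances (x of blank in the frame of edge below -0.021 m and x of leg_end in the frame of edge above 0.02 m and y of blank in the frame of edge between -0.01 and 0.01 m and z of blank in the frame of edge between -0.003 and 0.003 m and angle between the x axis of blank and the x axis of edge, either way round below 0.1 rad and angle between blank's own z axis and vertical below 0.05 rad and contact force between blank and block above 0.5 N), for 0.2 s.
2. it is slid outward flat on the block: fold line 20 to 4 mm short of the edge, the block carrying it (x of blank in the frame of edge between -0.02 and -0.004 m and z of blank in the frame of edge below 0.004 m and angle between blank's own z axis and vertical below 0.06 rad and contact force between blank and block above 0.2 N), for 0.05 s.
At the end, for the whole second after the job is handed in: fold line within 4 mm of the block's front edge and 6 mm of its middle, blank square within 0.06 rad, level within 0.04 rad, flat on the top within 3 mm, at rest, held by the fingers at least 10 mm behind the edge and pressed on the block with over 4 N (8 to 15 N is right) (x of blank in the frame of edge between -0.004 and 0.004 m and y of blank in the frame of edge between -0.006 and 0.006 m and z of blank in the frame of edge between -0.003 and 0.003 m and x of leg_end in the frame of edge above 0.11 m and angle between the x axis of blank and the x axis of edge, either way round below 0.06 rad and angle between blank's own z axis and vertical below 0.04 rad and contact force between blank and block above 4 N and contact force between the fingers and blank above 1 N and x of the grasp point in the frame of edge below -0.01 m and linear speed of blank below 0.01 m/s); the arm keeps its last pose, push and grip.
It fails at once if the blank tips over (more than 0.4 rad) (angle between blank's own z axis and vertical above 0.4 rad).
It fails at once if the duct, hammer, snips or square is moved more than 20 mm (distance of any of duct, hammer, snips, square from where it was at the start of the episode above 0.02 m).
It also fails if it takes over 54 s, if anything falls off the work surface, if the arm or the gripper's body presses on something with over 40 N, if the wrist force passes 120 N, or if a joint passes its speed limit or range.

### The arm

A 7-joint arm with a two-finger parallel gripper is mounted at the origin on the work surface. World frame = base frame: x ahead of the robot, y to its left, z up, the work surface at z = 0. Lengths are in m, angles in rad, forces in N, time in s.
With the tool pointing down it reaches from about 0.425 to 0.875 m from the base axis. Payload 4.7 kg.
Tool frame: the origin (TCP) lies at the very end of the fingers, on their centre line; the grasp point (between the pads) lies 19 mm behind it; z points along the fingers, y is the line along which they close (so a half turn about z gives the same grasp; the last joint's range is limited). The gripper opens to 85 mm and grips with 20 to 120 N. Pads are 22 mm wide; open, the fingers measure 114 mm over their backs; the gripper's body (76 mm by 85 mm) begins 54 mm behind the grasp point. The pads swing forward as they close: fully open they stand 13 mm farther back than shut.
Start: joints at [1.298, 0.321, -0.07, 1.45, 0.023, 1.371, -0.057], TCP at [0.184, -0.623, 0.231] pointing down, gripper open.
Joint ranges: [-2.86, 2.86], [-0.3, 2.09], [-1.38, 1.24], [0.06, 2.45], [-1.56, 4.7], [0.09, 2.05], [-2.69, 2.69]. Speed limits (rad/s): [2.57, 2.57, 3.14, 3.14, 3.14, 3.14, 3.14].

### API

Orientations are given as [roll, pitch, yaw] about the fixed x, y, z axes, in that order (R = Rz(yaw) Ry(pitch) Rx(roll)).
In Python, from plant import manip, eyes, job gives the robot as it stands. The module is installed in compiled form; this text tells all that it offers.
- The arm moves only by the shell command python3 -m creep 'ROWS' [FORCE]. ROWS is JSON, a list of rows, each an object of numbers: "x", "y", "z": the shift along the tool's x, y, z in mm; "ax", "ay", "az": the turn, a rotation vector about the tool's x, y, z in rad; "fingers": the finger opening in mm, from 0 to 85.4. In form: [{"x": .., "y": .., "z": .., "ax": .., "ay": .., "az": .., "fingers": ..}, ...]. A call has 1 to 5 rows; each row shifts and turns the commanded pose from where the row before left it, along the tool's axes as they then stand; what a row does not reach is not made up. A row lasts 1/12 s, in which the tool goes at most 41.7 mm and 7.16 degrees, less where a joint would pass 70% of its speed; a pose out of reach is approached as far as the arm can. A call is refused whole if a number of a shift passes 41.7 or a number of a turn 0.125, either way. A call with a gripper value outside its range is refused whole. The fingers move at their own pace and stop on an object; FORCE is the grip in N (left out, the last holds). Time passes only in rows, so rows that do not move let the fingers close. It gives the time, the measured TCP pose, the force, the opening and the grip force at its end, in the units of the state.
- manip.state(): the state, without advancing time (a new reading comes with each control period).
- eyes.snapshot(name): name is "scene" or "top" or "wrist"; returns the picture (420x560x3 uint8, blue, green, red); there is no depth.
- eyes.camera_model(name): a dict with "K" (3x3 intrinsics, pixels), "T" (4x4, takes a point from camera to world coordinates); the wrist camera has in their place "T_tool_cam" (4x4, takes a point from camera to tool coordinates, whose origin is the TCP and whose axes are the flange's). Camera axes: x right, y down, z forward; pixel columns grow to the right and rows downward; lengths in m; the calibration is good to about 2 mm. A picture is of the moment at which its call begins: read the wrist's pose just before it. camera_model takes no time and is no camera call.
- job.hand_in(): hands the job in; it is judged then, once.
The state is a dict: "clock": time; "joints": joint angles; "joint_vel": joint speeds; "tau": joint torques, N m; "ee_pos": TCP position; "tool_rot": TCP orientation; "wrist_force": force on the tool from outside, world axes, zero at the start; "torque": the same for the moment, N m; "width": finger opening in m; "grip_force": force on a finger pad.
Only numpy, scipy, OpenCV 4.12 (cv2) and the standard library are available. Lean on these libraries where they do the work, as an engineer would, in place of code of your own. Each camera call takes 0.05 s, during which the arm holds its last target. There are 200 camera calls.

## Working session

There is one attempt and no reset: what is moved stays moved. The work goes in short steps, Python scripts to look and compute and a shell command to move; the robot and the scene stay as the last step left them, time stands still between calls to the robot, and variables do not carry over. Pictures are saved under pics/ and viewed, at most 12 in all, crops included, and the job is handed in when it is done.

```bash
mkdir -p pics; cat > h.py <<'E'
import numpy as np, cv2
from plant import manip, eyes, job
from scipy.spatial.transform import Rotation as R
def cam(name,s=None):
    m=eyes.camera_model(name); K=np.array(m["K"])
    if name=="wrist":
        T=np.eye(4); T[:3,:3]=R.from_euler('xyz',s["tool_rot"]).as_matrix(); T[:3,3]=s["ee_pos"]
        return K,T@np.array(m["T_tool_cam"])
    return K,np.array(m["T"])
def pt(c,uv,z):
    K,T=c; d=T[:3,:3]@np.linalg.solve(K,[uv[0],uv[1],1]); o=T[:3,3]
    return o+d*(z-o[2])/d[2]
def proj(c,p):
    K,T=c; q=K@(T[:3,:3].T@(np.array(p)-T[:3,3])); return q[:2]/q[2]
def snap(name,f):
    im=eyes.snapshot(name); cv2.imwrite('pics/'+f,im); return im
E
python3 - <<'E'
from h import *
print(manip.state())
a=snap("top","top0.png"); b=snap("scene","scene0.png")
for n in("top","scene"): print(cam(n))
cv2.imwrite('pics/top0b.png',cv2.resize(a,(800,600),interpolation=cv2.INTER_CUBIC))
E
```

```text
{'clock': 0.0, 'joints': array([ 1.29810059,  0.32180328, -0.07008507,  1.45170356,  0.02260744,
        1.37082103, -0.05690874]), 'joint_vel': array([ 0.00123457,  0.00058247,  0.00028213,  0.00136771,  0.00036206,
       -0.00217122, -0.00117095]), 'tau': array([-2.55999015e-05, -4.93582249e+01, -3.82095817e-01, -3.14329755e+01,
        1.30780984e-02,  1.12782689e-02, -2.50230045e-06]), 'ee_pos': array([ 0.18366352, -0.62292919,  0.230222  ]), 'tool_rot': array([-3.13964748e+00,  1.08835361e-04,  2.86820107e-01]), 'wrist_force': array([ 0.08067477,  0.96912272, -0.16503802]), 'torque': array([-0.02474397,  0.02452366, -0.01954052]), 'grip_force': 0.0, 'width': 0.0854774654074616}
(array([[479.05539757,   0.        , 286.7889695 ],
       [  0.        , 479.05539757, 210.30295732],
       [  0.        ,   0.        ,   1.        ]]), array([[ 0.00903534, -0.99671644,  0.08046552,  0.42037186],
       [-0.99994763, -0.00861917,  0.00551782,  0.07175256],
       [-0.00480616, -0.08051116, -0.99674212,  1.40073845],
       [ 0.        ,  0.        ,  0.        ,  1.        ]]))
(array([[424.9457833 ,   0.        , 275.31127414],
       [  0.        , 424.9457833 , 208.87805531],
       [  0.        ,   0.        ,   1.        ]]), array([[ 0.85530624,  0.38256154, -0.3494251 ,  0.93871546],
       [ 0.51811843, -0.62874952,  0.57985113, -0.58578182],
       [ 0.00212788, -0.67699388, -0.73598557,  1.0080271 ],
       [ 0.        ,  0.        ,  0.        ,  1.        ]]))
```

View pics/top0b.png

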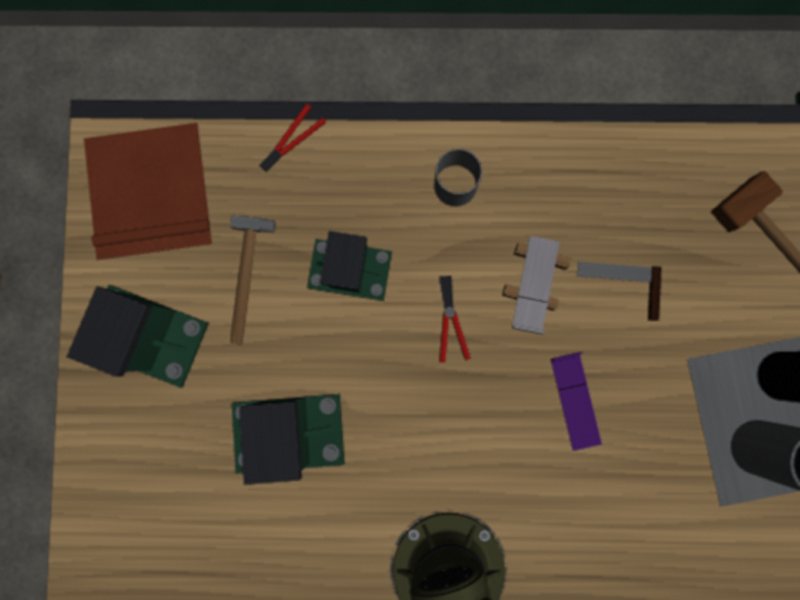

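View pics/scene0.png

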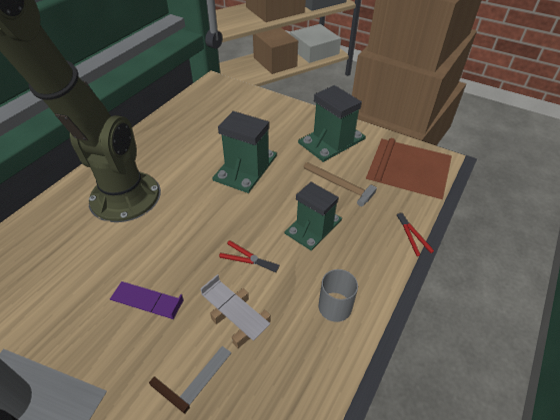

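Top view (800×600): there are three green blocks, at (345,265), (110,330) and (272,440). The one at (345,265) is clearly the smallest, so it is the one meant. The grey blank lies on the bearers at (537,285), with its line at (533,300) and its upturned end at the bottom (530,328). The purple one at (577,400) is the look-alike. The robot base is at the bottom. I'll confirm in one enlarged crop.

```bash
python3 - <<'E'
from h import *
a=cv2.imread('pics/top0.png')
f=lambda x0,y0:cv2.resize(a[y0:y0+100,x0:x0+66],None,fx=6,fy=6,interpolation=cv2.INTER_CUBIC)
cv2.imwrite('pics/crop.png',np.hstack([f(212,150),f(345,150)]))
E
```

```text
(no output)
```

View pics/crop.png

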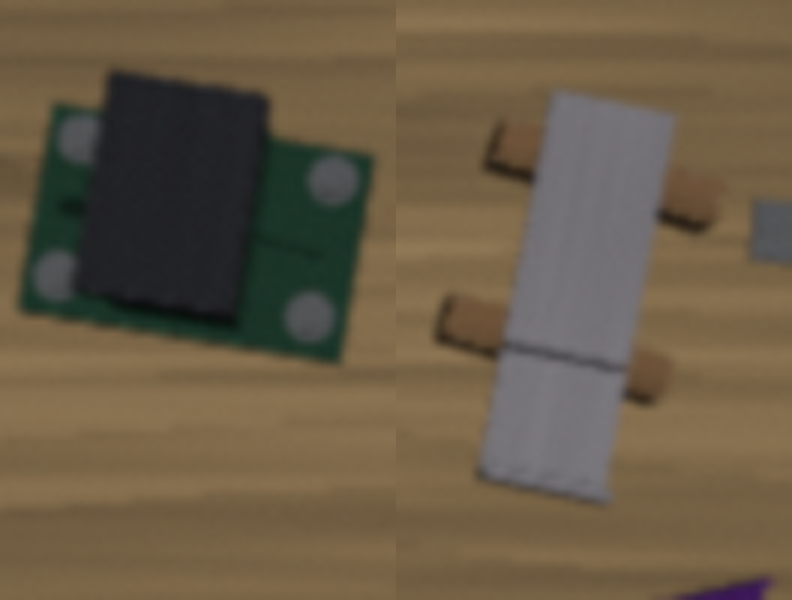

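```bash
python3 - <<'E'
from h import *
c=cam("top")
f=lambda u,v,x0,z:pt(c,(x0+(u+.5)/6-.5,150+(v+.5)/6-.5),z)
n=np.linalg.norm
B=[f(*p,212,.140) for p in[(109,70),(270,97),(240,312),(78,288)]]
print("block",np.round(B,4),[round(n(B[i]-B[i-1]),4) for i in range(4)])
d=(B[0]+B[1]-B[2]-B[3]); print("centre",np.mean(B,0),"yaw",np.arctan2(d[1],d[0]),np.arctan2(*(B[0]-B[1]+B[3]-B[2])[[0,1]]), "edge",(B[0]+B[1])/2)
F=[f(*p,212,.012) for p in[(55,103),(374,155),(340,362),(20,310)]]
print("foot",np.round(F,4),[round(n(F[i]-F[i-1]),4) for i in range(4)],np.mean(F,0))
L=[f(*p,345-66,.039) for p in[(553,90),(675,115),(500,345),(628,367)]]
U=[f(*p,345-66,z) for p,z in[((482,472),.065),((606,497),.065)]]
print("blank",np.round(L+U,4)); l=(L[2]+L[3])/2;e=(L[0]+L[1])/2;u=(U[0]+U[1])/2
for a,b in((l,e),(u,l),(u,e)): print(n((a-b)[:2]),np.arctan2(*(b-a)[[1,0]]))
print("line",l,"end",e,"ups",u)
E
```

```text
block [[0.6519 0.2319 0.14  ]
 [0.6404 0.1602 0.14  ]
 [0.5445 0.1721 0.14  ]
 [0.5545 0.2437 0.14  ]] [np.float64(0.0981), np.float64(0.0726), np.float64(0.0966), np.float64(0.0724)]
centre [0.59782925 0.20195931 0.14      ] yaw -0.12224351049352719 0.14927952607982334 edge [0.64616166 0.19602138 0.14      ]
foot [[0.6589 0.2742 0.012 ]
 [0.6346 0.118  0.012 ]
 [0.5331 0.1334 0.012 ]
 [0.5571 0.2892 0.012 ]] [np.float64(0.1029), np.float64(0.1581), np.float64(0.1026), np.float64(0.1576)] [0.59594012 0.20369955 0.012     ]
blank [[ 0.6641 -0.1606  0.039 ]
 [ 0.6525 -0.2188  0.039 ]
 [ 0.5414 -0.1348  0.039 ]
 [ 0.5314 -0.1955  0.039 ]
 [ 0.4798 -0.1223  0.065 ]
 [ 0.4687 -0.1798  0.065 ]]
0.12435550317338182 -0.19872578857973097
0.06375174520305872 -0.22338668525651664
0.18809443297921677 -0.20708347427517268
line [ 0.53638319 -0.16517211  0.039     ] end [ 0.65829124 -0.18972241  0.039     ] ups [ 0.4742155  -0.15104896  0.065     ]
```

The crop confirms the small block (left: dark cap, 100×72 mm as measured) and the grey blank (right: line at crop (565,357), upstand at the bottom). Something stands near the gripper at the right border, so I'll check that before moving.

```bash
python3 - <<'E'
from h import *
a=cv2.imread('pics/top0.png');b=cv2.imread('pics/scene0.png'); s=manip.state(); w=snap("wrist","w0.png")
for z in(0,.23,.4): print(z,proj(cam("top"),[.184,-.623,z]),proj(cam("scene"),[.184,-.623,z]))
r=lambda i:cv2.resize(i,(400,300))
cv2.imwrite('pics/v1.png',np.vstack([np.hstack([r(a[210:390,320:560]),r(b[240:,:240])]),np.hstack([r(w),r(w)*0])]))
E
```

```text
0 [530.72998713 333.9138953 ] [-12.70247426 389.0013937 ]
0.23 [579.14838889 350.92940582] [-72.28627794 345.21258749]
0.4 [629.57576078 368.65092172] [-135.126552    299.03056464]
```

View pics/v1.png

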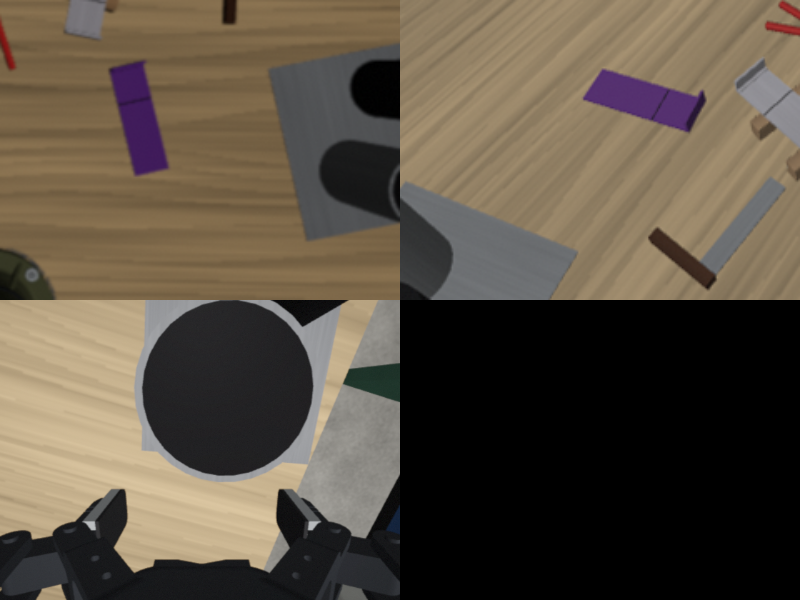

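The top, scene and wrist views show a machine with round dark cylinders, about 0.22 m tall, right beside the gripper. I'll rise first, then turn and cross over.

```bash
python3 -m creep '[{"z":-40},{"z":-40},{"z":-40},{"z":-40}]'; python3 -m creep '[{"az":0.122},{"az":0.122},{"az":0.122},{"az":0.121}]'; python3 -m creep '[{"x":14.3,"y":-37.1},{"x":14.3,"y":-37.1},{"x":14.3,"y":-37.1},{"x":14.3,"y":-37.1},{"x":14.3,"y":-37.1}]'
```

```text
validation failed for argument at $[0]...
validation failed for argument at $[0]...
validation failed for argument at $[0]...
```

```bash
python3 -m creep '[{"x":0,"y":0,"z":-40,"ax":0,"ay":0,"az":0,"fingers":85},{"x":0,"y":0,"z":-40,"ax":0,"ay":0,"az":0,"fingers":85},{"x":0,"y":0,"z":-40,"ax":0,"ay":0,"az":0,"fingers":85},{"x":0,"y":0,"z":-40,"ax":0,"ay":0,"az":0,"fingers":85}]'
```

```text
clock: 0.48
ee_pos: [0.1837, -0.6229, 0.3928]
tool_rot: [-3.141, 0.0, 0.287]
wrist_force: [0.1, -2.1, -0.6]
width: 0.085
grip_force: 0.0
```

```bash
python3 -m creep '[{"x":0,"y":0,"z":0,"ax":0,"ay":0,"az":0.122,"fingers":85},{"x":0,"y":0,"z":0,"ax":0,"ay":0,"az":0.122,"fingers":85},{"x":0,"y":0,"z":0,"ax":0,"ay":0,"az":0.122,"fingers":85},{"x":0,"y":0,"z":0,"ax":0,"ay":0,"az":0.121,"fingers":85}]'
python3 -m creep '[{"x":14.3,"y":-37.1,"z":0,"ax":0,"ay":0,"az":0,"fingers":85},{"x":14.3,"y":-37.1,"z":0,"ax":0,"ay":0,"az":0,"fingers":85},{"x":14.3,"y":-37.1,"z":0,"ax":0,"ay":0,"az":0,"fingers":85},{"x":14.3,"y":-37.1,"z":0,"ax":0,"ay":0,"az":0,"fingers":85},{"x":14.3,"y":-37.1,"z":0,"ax":0,"ay":0,"az":0,"fingers":85}]'
python3 -m creep '[{"x":14.3,"y":-37.1,"z":0,"ax":0,"ay":0,"az":0,"fingers":85},{"x":14.3,"y":-37.1,"z":0,"ax":0,"ay":0,"az":0,"fingers":85},{"x":14.3,"y":-37.1,"z":0,"ax":0,"ay":0,"az":0,"fingers":85},{"x":14.3,"y":-37.1,"z":0,"ax":0,"ay":0,"az":0,"fingers":85},{"x":14.3,"y":-37.1,"z":0,"ax":0,"ay":0,"az":0,"fingers":85}]'
```

```text
clock: 0.82
ee_pos: [0.1838, -0.6234, 0.3912]
tool_rot: [-3.141, 0.0, -0.206]
wrist_force: [-1.2, 0.3, -0.2]
width: 0.0847
grip_force: 0.0
clock: 1.23
ee_pos: [0.2915, -0.454, 0.391]
tool_rot: [-3.141, 0.0, -0.2]
wrist_force: [0.9, 0.4, 0.1]
width: 0.0852
grip_force: 0.0
clock: 1.65
ee_pos: [0.3983, -0.2864, 0.3912]
tool_rot: [3.141, 0.0, -0.2]
wrist_force: [0.2, -0.3, -0.3]
width: 0.0853
grip_force: 0.0
```

```bash
python3 -m creep '[{"x":14.3,"y":-36.5,"z":0,"ax":0,"ay":0,"az":0,"fingers":85},{"x":14.3,"y":-36.5,"z":0,"ax":0,"ay":0,"az":0,"fingers":85},{"x":14.3,"y":-36.5,"z":0,"ax":0,"ay":0,"az":0,"fingers":85},{"x":14.3,"y":-36.5,"z":0,"ax":0,"ay":0,"az":0,"fingers":85}]'
python3 -m creep '[{"x":0,"y":0,"z":40,"ax":0,"ay":0,"az":0,"fingers":85},{"x":0,"y":0,"z":40,"ax":0,"ay":0,"az":0,"fingers":85},{"x":0,"y":0,"z":40,"ax":0,"ay":0,"az":0,"fingers":85},{"x":0,"y":0,"z":40,"ax":0,"ay":0,"az":0,"fingers":85},{"x":0,"y":0,"z":0,"ax":0,"ay":0,"az":0,"fingers":85}]'
python3 - <<'E'
from h import *
s=manip.state(); w=snap("wrist","w1.png"); print(s["ee_pos"],s["tool_rot"]); c=cam("wrist",s); print(c)
cv2.imwrite('pics/w1b.png',cv2.resize(w,(800,600),interpolation=cv2.INTER_CUBIC)); np.savez('w1.npz',K=c[0],T=c[1])
for p in([.4835,-.1543,.065],[.5364,-.165,.039]): print(proj(c,p)*800/560)
E
```

```text
clock: 1.98
ee_pos: [0.4834, -0.1548, 0.3913]
tool_rot: [3.141, -0.0, -0.2]
wrist_force: [1.5, -1.3, -0.2]
width: 0.0849
grip_force: 0.0
clock: 2.4
ee_pos: [0.4773, -0.1551, 0.2229]
tool_rot: [-3.139, 0.015, -0.2]
wrist_force: [-2.8, 0.6, -1.4]
width: 0.0847
grip_force: 0.0
[ 0.47731215 -0.1550517   0.22289838] [-3.13913978  0.01506337 -0.1998551 ]
(array([[348.48451749,   0.        , 282.11285998],
       [  0.        , 348.48451749, 212.58747873],
       [  0.        ,   0.        ,   1.        ]]), array([[-0.19838678, -0.94323537, -0.26636388,  0.54241404],
       [-0.9801195 ,  0.19011332,  0.05676875, -0.16944586],
       [-0.00290697,  0.2723306 , -0.96219935,  0.36536807],
       [ 0.        ,  0.        ,  0.        ,  1.        ]]))
[399.29751265 265.6538016 ]
[399.52654479 173.89378587]
```

View pics/w1b.png

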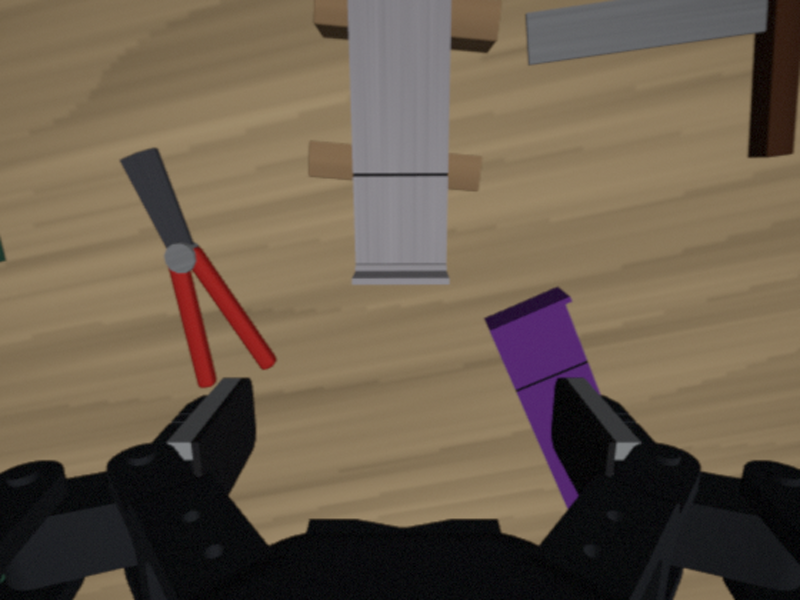

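The wrist view shows the blank's line from (354,174) to (447,174) and the upstand's top from (353,281) to (448,281). The snips and the purple look-alike are to either side, clear of the grasp.

```bash
python3 - <<'E'
from h import *
d=np.load('w1.npz'); c=(d['K'],d['T']); g=lambda u,v,z:pt(c,(np.array([u,v])+.5)*.7-.5,z)
a,b,p,q=g(354,174,.039),g(447.5,174.3,.039),g(353,283.5,.065),g(448.5,283.5,.065)
print(a,b,p,q,np.linalg.norm(a-b),np.linalg.norm(p-q))
l=(a+b)/2;u=(p+q)/2; print("line",l,"outer",u,np.linalg.norm((l-u)[:2]))
for x,y in((a,b),(p,q)): print("yaw",np.arctan2(*(x-y)[[0,1]])*-1)
print(np.arctan2(*(l-u)[[1,0]]))
s=manip.state(); print(s["joints"],s["ee_pos"],s["tool_rot"])
E
```

```text
[ 0.5422225  -0.13656002  0.039     ] [ 0.53027525 -0.19467421  0.039     ] [ 0.47830895 -0.12380112  0.065     ] [ 0.46660505 -0.18183117  0.065     ] 0.05932955426688153 0.05919854801392748
line [ 0.53624887 -0.16561712  0.039     ] outer [ 0.472457   -0.15281614  0.065     ] 0.06506356847037857
yaw -0.20275742077798778
yaw -0.19901706081135462
-0.19803754885873504
[ 0.73410052  0.04198632 -0.48189316  1.7882202   0.01896716  1.32516474
 -1.52309768] [ 0.4797921  -0.15581302  0.22754753] [-3.14006832  0.00889019 -0.20008163]
```

```bash
python3 -m creep '[{"x":0,"y":0,"z":30,"ax":0,"ay":0,"az":0,"fingers":85},{"x":0,"y":0,"z":30,"ax":0,"ay":0,"az":0,"fingers":85},{"x":0,"y":0,"z":30,"ax":0,"ay":0,"az":0,"fingers":85},{"x":0,"y":0,"z":30,"ax":0,"ay":0,"az":0,"fingers":85},{"x":0,"y":0,"z":0,"ax":0,"ay":0,"az":0,"fingers":85}]'
python3 -m creep '[{"x":0,"y":0,"z":20,"ax":0,"ay":0,"az":0,"fingers":85},{"x":0,"y":0,"z":20,"ax":0,"ay":0,"az":0,"fingers":85},{"x":0,"y":0,"z":20,"ax":0,"ay":0,"az":0,"fingers":85},{"x":0,"y":0,"z":18,"ax":0,"ay":0,"az":0,"fingers":85},{"x":0,"y":0,"z":0,"ax":0,"ay":0,"az":0,"fingers":85}]'
python3 -m creep '[{"x":0,"y":0,"z":0,"ax":0,"ay":0,"az":0,"fingers":85},{"x":0,"y":0,"z":0,"ax":0,"ay":0,"az":0,"fingers":85},{"x":0,"y":0,"z":0,"ax":0,"ay":0,"az":0,"fingers":85},{"x":0,"y":0,"z":0,"ax":0,"ay":0,"az":0,"fingers":85},{"x":0,"y":0,"z":0,"ax":0,"ay":0,"az":0,"fingers":85}]'
```

```text
clock: 2.87
ee_pos: [0.4811, -0.1564, 0.1091]
tool_rot: [-3.14, 0.005, -0.201]
wrist_force: [-1.4, 0.2, -0.2]
width: 0.085
grip_force: 0.0
clock: 3.28
ee_pos: [0.4833, -0.1571, 0.0337]
tool_rot: [-3.141, 0.001, -0.201]
wrist_force: [-0.6, 1.2, -0.3]
width: 0.085
grip_force: 0.0
clock: 3.7
ee_pos: [0.4837, -0.157, 0.0345]
tool_rot: [3.141, -0.002, -0.2]
wrist_force: [0.4, 0.3, 0.6]
width: 0.0849
grip_force: 0.0
```

```bash
python3 -m creep '[{"x":0,"y":-2,"z":1.5,"ax":0,"ay":0,"az":0,"fingers":85},{"x":0,"y":0,"z":0,"ax":0,"ay":0,"az":0,"fingers":70},{"x":0,"y":0,"z":0,"ax":0,"ay":0,"az":0,"fingers":60},{"x":0,"y":0,"z":0,"ax":0,"ay":0,"az":0,"fingers":50},{"x":0,"y":0,"z":0,"ax":0,"ay":0,"az":0,"fingers":50}]' 90
python3 -m creep '[{"x":0,"y":0,"z":0,"ax":0,"ay":0,"az":0,"fingers":50},{"x":0,"y":0,"z":0,"ax":0,"ay":0,"az":0,"fingers":50},{"x":0,"y":0,"z":0,"ax":0,"ay":0,"az":0,"fingers":50},{"x":0,"y":0,"z":0,"ax":0,"ay":0,"az":0,"fingers":50},{"x":0,"y":0,"z":0,"ax":0,"ay":0,"az":0,"fingers":50}]'
```

```text
clock: 4.12
ee_pos: [0.4831, -0.1544, 0.0321]
tool_rot: [3.141, 0.001, -0.2]
wrist_force: [-3.2, 1.5, 4.3]
width: 0.0576
grip_force: 94.6
clock: 4.53
ee_pos: [0.4831, -0.1544, 0.0321]
tool_rot: [3.142, 0.001, -0.2]
wrist_force: [-2.2, 1.2, 4.7]
width: 0.0578
grip_force: 94.6
```

```bash
python3 -m creep '[{"x":0,"y":0,"z":-8,"ax":0,"ay":0,"az":0,"fingers":50},{"x":0,"y":0,"z":-20,"ax":0,"ay":0,"az":0,"fingers":50},{"x":0,"y":0,"z":-30,"ax":0,"ay":0,"az":0,"fingers":50},{"x":0,"y":0,"z":-30,"ax":0,"ay":0,"az":0,"fingers":50},{"x":0,"y":0,"z":-30,"ax":0,"ay":0,"az":0,"fingers":50}]'
python3 -m creep '[{"x":0,"y":0,"z":-30,"ax":0,"ay":0,"az":0,"fingers":50},{"x":0,"y":0,"z":-30,"ax":0,"ay":0,"az":0,"fingers":50},{"x":0,"y":0,"z":-20,"ax":0,"ay":0,"az":-0.025,"fingers":50},{"x":0,"y":0,"z":-10,"ax":0,"ay":0,"az":-0.025,"fingers":50},{"x":0,"y":0,"z":0,"ax":0,"ay":0,"az":0,"fingers":50}]'
python3 -m creep '[{"x":-2,"y":-15,"z":0,"ax":0,"ay":0,"az":0,"fingers":50},{"x":-3.5,"y":-30,"z":0,"ax":0,"ay":0,"az":0,"fingers":50},{"x":-3.5,"y":-30,"z":0,"ax":0,"ay":0,"az":0,"fingers":50},{"x":-3.5,"y":-30,"z":0,"ax":0,"ay":0,"az":0,"fingers":50},{"x":-3.5,"y":-30,"z":0,"ax":0,"ay":0,"az":0,"fingers":50}]'
python3 -m creep '[{"x":-3.5,"y":-30,"z":0,"ax":0,"ay":0,"az":0,"fingers":50},{"x":-3.5,"y":-30,"z":0,"ax":0,"ay":0,"az":0,"fingers":50},{"x":-3.5,"y":-30,"z":0,"ax":0,"ay":0,"az":0,"fingers":50},{"x":-2,"y":-10,"z":0,"ax":0,"ay":0,"az":0,"fingers":50},{"x":0,"y":0,"z":0,"ax":0,"ay":0,"az":0,"fingers":50}]'
python3 - <<'E'
from h import *
import time
for i in range(4): eyes.snapshot("top")
s=manip.state(); w=snap("wrist","w2.png"); print(s["ee_pos"],s["tool_rot"],s["joints"]); c=cam("wrist",s)
cv2.imwrite('pics/w2b.png',cv2.resize(w,(800,600),interpolation=cv2.INTER_CUBIC)); np.savez('w2.npz',K=c[0],T=c[1])
E
```

```text
clock: 4.95
ee_pos: [0.4826, -0.1545, 0.1507]
tool_rot: [-3.141, 0.001, -0.2]
wrist_force: [-0.3, -0.2, -1.6]
width: 0.0573
grip_force: 96.3
clock: 5.37
ee_pos: [0.4846, -0.1551, 0.2427]
tool_rot: [3.14, -0.005, -0.15]
wrist_force: [0.1, -0.6, -1.8]
width: 0.0578
grip_force: 96.2
clock: 5.78
ee_pos: [0.4866, -0.0175, 0.2384]
tool_rot: [3.142, 0.002, -0.151]
wrist_force: [0.6, -0.6, -2.0]
width: 0.0574
grip_force: 96.2
clock: 6.2
ee_pos: [0.489, 0.0858, 0.2388]
tool_rot: [-3.141, 0.002, -0.144]
wrist_force: [0.4, -0.5, -2.0]
width: 0.0576
grip_force: 96.3
[0.49012003 0.07995213 0.23908171] [ 3.14059894e+00  1.08179961e-03 -1.53060718e-01] [ 0.50377565  0.02074959 -0.72128949  1.78737779  0.01462384  1.34002402
 -1.94462784]
```

View pics/w2b.png

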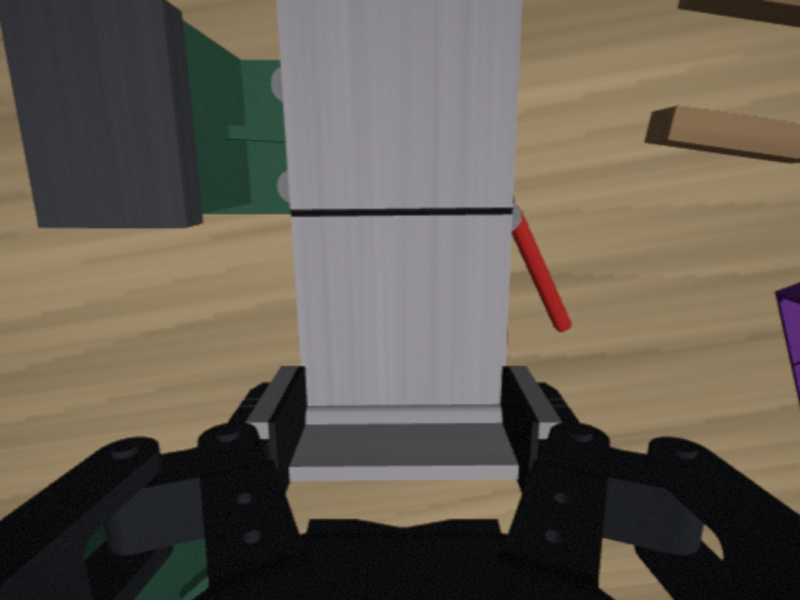

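The wrist view shows the blank held straight: the line runs (291,212)–(512,210) and the upstand is between the pads. The cap's back edge is at (38,227)–(187,227), and its right edge goes up to (165,0).

```bash
python3 - <<'E'
from h import *
d=np.load('w2.npz'); c=(d['K'],d['T']); g=lambda u,v,z:pt(c,(np.array([u,v])+.5)*.7-.5,z)
bl,br,fr=g(38,226.5,.14),g(187,227,.14),g(165,0,.14)
print(bl,br,np.linalg.norm(bl-br),"yaw",-np.arctan2(*(bl-br)[[0,1]]),np.arctan2(*(fr-br)[[1,0]]))
y=-.15; print("edge",(bl+br)/2+.1*np.array([np.cos(y),np.sin(y),0]))
for z in(.243,.245,.247):
  a,b=g(291,212.5,z),g(512.5,210.5,z); l=(a+b)/2; print(z,l,np.linalg.norm(a-b),-np.arctan2(*(a-b)[[0,1]]))
# far part of the leg in the picture: width at row 0
for z in(.243,.247): a,b=g(278,0,z),g(522,0,z); print(z,np.linalg.norm(a-b),(a+b)/2)
E
```

```text
[0.55492575 0.24796403 0.14      ] [0.54371116 0.17678859 0.14      ] 0.07205352633448522 yaw -0.1562779109842539 -0.16780775591789474
edge [0.64819556 0.19743249 0.14      ]
0.243 [0.54313776 0.07145235 0.243     ] 0.061204508871392435 -0.1440180126586338
0.245 [0.54329206 0.0714236  0.245     ] 0.060326876129359046 -0.14401801265863595
0.247 [0.54344636 0.07139485 0.247     ] 0.05944924338732563 -0.14401801265863448
0.243 0.06082230798560581 [0.59458428 0.06391043 0.243     ]
0.247 0.059078003524430496 [0.59341745 0.06406921 0.247     ]
```

```bash
python3 -m creep '[{"x":5,"y":-14,"z":0,"ax":0,"ay":0,"az":0.01,"fingers":50},{"x":11,"y":-28,"z":0,"ax":0,"ay":0,"az":0,"fingers":50},{"x":11,"y":-28,"z":0,"ax":0,"ay":0,"az":0,"fingers":50},{"x":11,"y":-28,"z":0,"ax":0,"ay":0,"az":0,"fingers":50},{"x":11,"y":-28,"z":0,"ax":0,"ay":0,"az":0,"fingers":50}]'
python3 -m creep '[{"x":6,"y":-14,"z":0,"ax":0,"ay":0,"az":0,"fingers":50},{"x":0,"y":0,"z":25,"ax":0,"ay":0,"az":0,"fingers":50},{"x":0,"y":0,"z":25,"ax":0,"ay":0,"az":0,"fingers":50},{"x":0,"y":0,"z":20,"ax":0,"ay":0,"az":0,"fingers":50},{"x":0,"y":0,"z":0,"ax":0,"ay":0,"az":0,"fingers":50}]'
python3 -m creep '[{"x":0,"y":0,"z":0,"ax":0,"ay":0,"az":0,"fingers":50},{"x":0,"y":0,"z":0,"ax":0,"ay":0,"az":0,"fingers":50},{"x":0,"y":0,"z":0,"ax":0,"ay":0,"az":0,"fingers":50},{"x":0,"y":0,"z":0,"ax":0,"ay":0,"az":0,"fingers":50}]'
python3 - <<'E'
from h import *
s=manip.state(); w=snap("wrist","w3.png"); print(s["ee_pos"],s["tool_rot"]); c=cam("wrist",s)
cv2.imwrite('pics/w3b.png',cv2.resize(w,(800,600),interpolation=cv2.INTER_CUBIC)); np.savez('w3.npz',K=c[0],T=c[1])
E
```

```text
clock: 6.87
ee_pos: [0.5599, 0.1976, 0.2394]
tool_rot: [3.141, -0.0, -0.164]
wrist_force: [0.4, 0.3, -1.4]
width: 0.0573
grip_force: 96.4
clock: 7.28
ee_pos: [0.5646, 0.2083, 0.1646]
tool_rot: [3.137, 0.008, -0.163]
wrist_force: [-0.0, -0.8, -2.8]
width: 0.0575
grip_force: 96.6
clock: 7.62
ee_pos: [0.5677, 0.2116, 0.1715]
tool_rot: [-3.141, -0.003, -0.161]
wrist_force: [0.8, -0.2, -1.2]
width: 0.0573
grip_force: 96.6
[0.5677117  0.21160744 0.17149823] [-3.14064294e+00 -2.57285407e-03 -1.60777378e-01]
```

View pics/w3b.png

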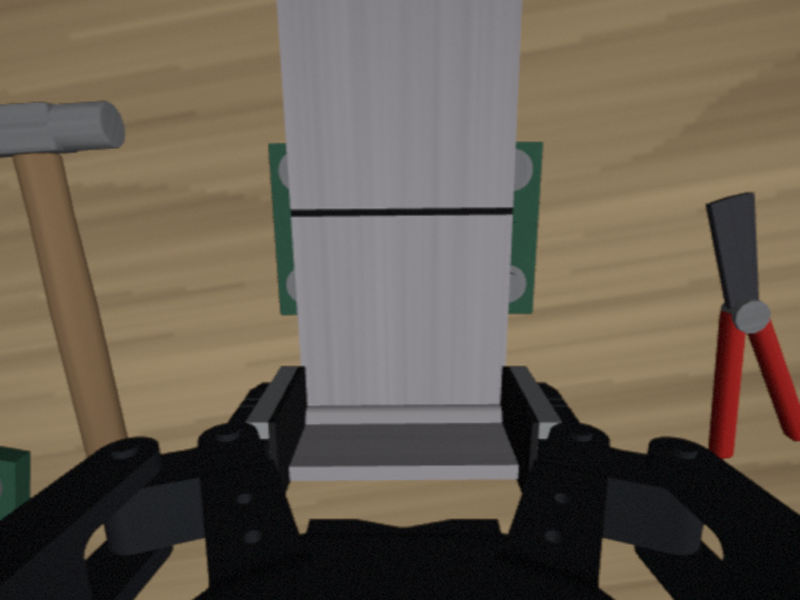

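The block's foot shows symmetrically on both sides of the blank, with corners at (269,143), (543,141), (281,315) and (533,314). I can use it to check the block pose.

```bash
python3 - <<'E'
from h import *
d=np.load('w3.npz'); c=(d['K'],d['T']); g=lambda u,v,z:pt(c,(np.array([u,v])+.5)*.7-.5,z)
F=[g(*p,.012) for p in((269,143),(543,141.5),(533,314),(280.5,315))]
print(np.round(F,4),[round(np.linalg.norm(F[i]-F[i-1]),4) for i in range(4)],np.mean(F,0))
print([-np.arctan2(*(F[a]-F[b])[[0,1]]) for a,b in((0,1),(3,2))],np.mean(F,0)[:2]+.05*np.array([np.cos(.155),-np.sin(.155)]))
a,b=g(291,212.5,.1785),g(512.5,210.5,.1785); print("line",(a+b)/2,np.linalg.norm(a-b),-np.arctan2(*(a-b)[[0,1]]))
E
```

```text
[[0.6597 0.2751 0.012 ]
 [0.6351 0.1181 0.012 ]
 [0.5323 0.1336 0.012 ]
 [0.5571 0.2916 0.012 ]] [np.float64(0.1039), np.float64(0.1589), np.float64(0.104), np.float64(0.1599)] [0.5960526  0.20458977 0.012     ]
[np.float64(-0.15545525655645862), np.float64(-0.15607640099456957)] [0.64545318 0.19687076]
line [0.62086681 0.20265411 0.1785    ] 0.05993964159075945 -0.15158726313315402
```

```bash
python3 -m creep '[{"x":-2,"y":1.5,"z":10,"ax":0,"ay":0,"az":0.003,"fingers":50},{"x":0,"y":0,"z":10,"ax":0,"ay":0,"az":0,"fingers":50},{"x":0,"y":0,"z":6,"ax":0,"ay":0,"az":0,"fingers":50},{"x":0,"y":0,"z":0,"ax":0,"ay":0,"az":0,"fingers":50},{"x":0,"y":0,"z":0,"ax":0,"ay":0,"az":0,"fingers":50}]'
python3 -m creep '[{"x":0,"y":0,"z":2,"ax":0,"ay":0,"az":0,"fingers":50},{"x":0,"y":0,"z":2,"ax":0,"ay":0,"az":0,"fingers":50},{"x":0,"y":0,"z":2,"ax":0,"ay":0,"az":0,"fingers":50},{"x":0,"y":0,"z":0,"ax":0,"ay":0,"az":0,"fingers":50},{"x":0,"y":0,"z":0,"ax":0,"ay":0,"az":0,"fingers":50}]'
```

```text
clock: 8.08
ee_pos: [0.564, 0.2101, 0.1428]
tool_rot: [3.141, 0.002, -0.163]
wrist_force: [0.5, -0.1, -1.3]
width: 0.0574
grip_force: 96.7
clock: 8.5
ee_pos: [0.5647, 0.2104, 0.1379]
tool_rot: [-3.141, -0.0, -0.163]
wrist_force: [-0.2, -0.4, -0.9]
width: 0.0574
grip_force: 96.8
```

```bash
for i in 1 2; do python3 -m creep '[{"x":0,"y":0,"z":0.7,"ax":0,"ay":0,"az":0,"fingers":50},{"x":0,"y":0,"z":0,"ax":0,"ay":0,"az":0,"fingers":50},{"x":0,"y":0,"z":0,"ax":0,"ay":0,"az":0,"fingers":50}]'; done
```

```text
clock: 8.75
ee_pos: [0.5647, 0.2104, 0.1378]
tool_rot: [-3.142, -0.001, -0.163]
wrist_force: [-1.6, -0.7, 4.4]
width: 0.0579
grip_force: 97.3
clock: 9.0
ee_pos: [0.5647, 0.2104, 0.1377]
tool_rot: [3.141, -0.001, -0.163]
wrist_force: [-3.3, -1.8, 7.6]
width: 0.0578
grip_force: 97.8
```

Contact is made at about 9 N. I'll check in the wrist image where the line lies relative to the cap's front corners.

```bash
python3 - <<'E'
from h import *
s=manip.state(); w=snap("wrist","w4.png"); print(s["ee_pos"],s["tool_rot"],s["wrist_force"]); c=cam("wrist",s)
np.savez('w4.npz',K=c[0],T=c[1])
k=w[70:280,160:400]; k=cv2.convertScaleAbs(k,alpha=1.5)
cv2.imwrite('pics/w4b.png',cv2.resize(k,(0,0),fx=2.85,fy=2.85,interpolation=cv2.INTER_CUBIC))
E
```

```text
[0.56467982 0.21043482 0.13773173] [ 3.14133988e+00 -8.07605067e-04 -1.63229329e-01] [-3.34330306 -1.76518334  7.64466077]
```

View pics/w4b.png

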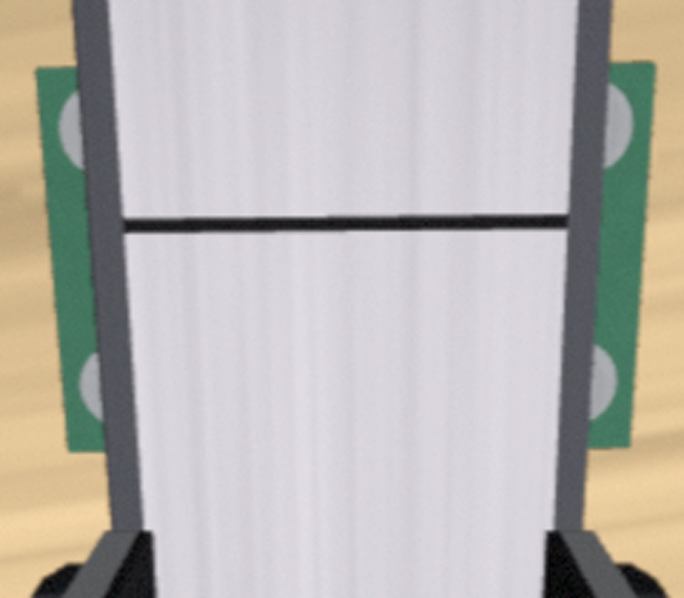

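The ears of the cap are equal, 32 and 34 px wide, so the blank is centred. Next I'll find the cap's front end along those ears, above this crop.

```bash
cat > ear.py <<'E'
from h import *
def ear(w,c,L,Rr):
  # L,Rr: (u at v0, slope, v0) centre lines of the ears, full-image px
  g=cv2.cvtColor(w,cv2.COLOR_BGR2GRAY).astype(float); out=[]
  for u0,k,v0 in(L,Rr):
    v=np.arange(5,150); p=cv2.remap(g.astype(np.float32),(u0+k*(v-v0)).astype(np.float32)[:,None],v.astype(np.float32)[:,None],1)[:,0]
    d=np.diff(p); i=d.argsort()[:3]; print([(int(v[j]),round(float(d[j]),1)) for j in i],p[:60:3].astype(int)); out.append(v[i[0]]+.5)
  return out
E
python3 - <<'E'
from ear import *
d=np.load('w4.npz'); c=(d['K'],d['T']); w=cv2.imread('pics/w4.png')
q=lambda u,v:((u+.5)/2.85-.5+160,(v+.5)/2.85-.5+70)
print(q(108,225),q(93,30),q(585,225),q(591.5,30))
l0=q(108,225);l1=q(92.5,30);r0=q(585,225);r1=q(591.5,30)
ear(w,c,(l0[0],(l0[0]-l1[0])/(l0[1]-l1[1]),l0[1]),(r0[0],(r0[0]-r1[0])/(r0[1]-r1[1]),r0[1]))
a,b=pt(c,q(124,225.5),.144),pt(c,q(568,220.5),.144); print("line",(a+b)/2,np.linalg.norm(a-b),-np.arctan2(*(a-b)[[0,1]]))
for p in((.6482,.1974),(.6462,.196)): print(proj(c,[*p,.14]))
el,er=pt(c,q(92,225),.14),pt(c,q(602,222),.14); print(np.linalg.norm(el-er),(el+er)/2)
E
```

```text
(197.5701754385965, 148.62280701754386) (192.30701754385964, 80.20175438596492) (364.93859649122805, 148.62280701754386) (367.219298245614, 80.20175438596492)
[(66, -39.9), (67, -19.1), (65, -4.0)] [118 118 120 123 123 117 111 114 113 115 118 120 119 121 122 123 119 115
 112 112]
[(65, -34.3), (64, -19.2), (66, -10.0)] [123 124 125 127 128 124 112 112 115 117 119 120 121 123 123 123 124 123
 122 122]
line [0.61777002 0.20136061 0.144     ] 0.060508353889218616 -0.15192996211990484
[278.25758073  64.56511767]
[282.78257999  69.53201347]
0.07153390404145663 [0.617378   0.20129037 0.14      ]
```

The front edge is at row 66, which puts the line 30 mm behind it. I'll slide out 18 mm and then re-measure.

```bash
python3 -m creep '[{"x":3,"y":0,"z":0,"ax":0,"ay":0,"az":0,"fingers":50},{"x":4,"y":0,"z":0,"ax":0,"ay":0,"az":0,"fingers":50},{"x":4,"y":0,"z":0,"ax":0,"ay":0,"az":0,"fingers":50},{"x":4,"y":0,"z":0,"ax":0,"ay":0,"az":0,"fingers":50},{"x":3,"y":0,"z":0,"ax":0,"ay":0,"az":0,"fingers":50}]'
python3 -m creep '[{"x":0,"y":0,"z":0,"ax":0,"ay":0,"az":0,"fingers":50},{"x":0,"y":0,"z":0,"ax":0,"ay":0,"az":0,"fingers":50},{"x":0,"y":0,"z":0,"ax":0,"ay":0,"az":0,"fingers":50}]'
cat > meas.py <<'E'
from ear import *
import sys
def sub(p):  # sub-pixel extremum
  i=int(p.argmax()); o=0
  if 0<i<len(p)-1: o=(p[i-1]-p[i+1])/(2*(p[i-1]-2*p[i]+p[i+1]))
  return i+o
s=manip.state(); w=snap("wrist",sys.argv[1]); c=cam("wrist",s); g=cv2.cvtColor(w,cv2.COLOR_BGR2GRAY).astype(np.float32)
E=[]; Ln=[]
for u,k in((197.57,.0769),(364.94,-.0333)):
  v=np.arange(30,140); uu=u+k*(v-148.6); p=cv2.remap(g,uu.astype(np.float32)[:,None],v.astype(np.float32)[:,None],1)[:,0]
  i=sub(np.convolve(-np.diff(p),[.5,1,.5],'same')); v0=30+i+.5; E.append(pt(c,(u+k*(v0-148.6),v0),.14))
for u in(210,350):
  p=-g[30:220,u-3:u+4].mean(1); v0=30+sub(np.convolve(p,[1,1,1],'same')[2:-2])+2; Ln.append(pt(c,(u,v0),.144))
e=(E[0]+E[1])/2; l=(Ln[0]+Ln[1])/2; y=-.155; d=(l-e)[:2]
yaw=lambda P:-np.arctan2(*(P[0]-P[1])[[0,1]])
print("edge",e,yaw(E),"line",l,yaw(Ln),"dx mm",1e3*d@[np.cos(y),np.sin(y)],"dy",1e3*d@[-np.sin(y),np.cos(y)])
print(s["ee_pos"],s["tool_rot"],s["wrist_force"])
cv2.imwrite('pics/m_'+sys.argv[1],cv2.resize(cv2.convertScaleAbs(w[0:210,140:420],alpha=1.5),None,fx=2.85,fy=2.85,interpolation=cv2.INTER_CUBIC))
E
python3 meas.py w5.png
```

```text
clock: 9.47
ee_pos: [0.5812, 0.2092, 0.1377]
tool_rot: [-3.141, 0.002, -0.162]
wrist_force: [-6.6, 0.2, 9.3]
width: 0.0575
grip_force: 97.8
clock: 9.72
ee_pos: [0.5818, 0.2091, 0.1377]
tool_rot: [-3.14, 0.0, -0.162]
wrist_force: [-2.8, 1.5, 7.0]
width: 0.0575
grip_force: 97.6
edge [0.64778023 0.19818844 0.14      ] -0.15481867409881833 line [0.63492545 0.20047527 0.144     ] -0.15253110929015812 dx mm -13.053710052827673 dy 0.2748912942217871
[0.58182619 0.2090658  0.13772068] [-3.14015670e+00  6.88621943e-05 -1.62003754e-01] [-2.75709558  1.4725277   7.02224663]
```

View pics/m_w5.png

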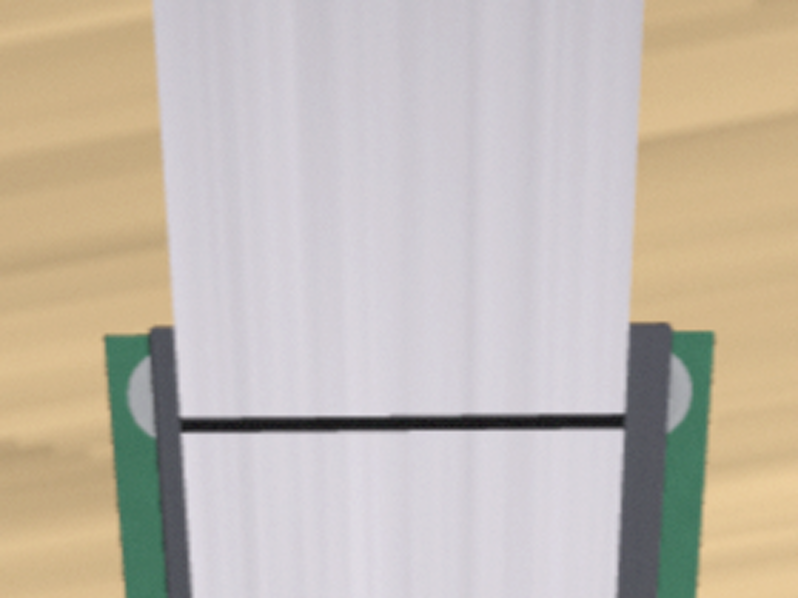

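The front edge is at rows 323–327 and the line at rows 421–424, so 13 mm remain. The left ear is 25 px and the right 41 px, so the blank sits about 1 mm too far left. I'll slide 13 mm and shift 1 mm right.

```bash
python3 -m creep '[{"x":3,"y":0.3,"z":0,"ax":0,"ay":0,"az":0,"fingers":50},{"x":4,"y":0.4,"z":0,"ax":0,"ay":0,"az":0,"fingers":50},{"x":3,"y":0.3,"z":0,"ax":0,"ay":0,"az":0,"fingers":50},{"x":2,"y":0,"z":0.3,"ax":0,"ay":0,"az":0,"fingers":50},{"x":1,"y":0,"z":0.3,"ax":0,"ay":0,"az":0,"fingers":50}]'
python3 -m creep '[{"x":0,"y":0,"z":0,"ax":0,"ay":0,"az":0,"fingers":50},{"x":0,"y":0,"z":0,"ax":0,"ay":0,"az":0,"fingers":50},{"x":0,"y":0,"z":0,"ax":0,"ay":0,"az":0,"fingers":50}]'
python3 meas.py w6.png
```

```text
clock: 10.18
ee_pos: [0.5933, 0.2064, 0.1377]
tool_rot: [-3.141, 0.003, -0.162]
wrist_force: [-9.0, 0.3, 13.4]
width: 0.0575
grip_force: 98.3
clock: 10.43
ee_pos: [0.5934, 0.2064, 0.1377]
tool_rot: [-3.141, 0.002, -0.162]
wrist_force: [-7.1, 1.0, 12.0]
width: 0.0576
grip_force: 98.2
edge [0.6525616  0.19649134 0.14      ] -0.15284949123985617 line [0.64654715 0.1978125  0.144     ] -0.15164117112559447 dx mm -6.14630141991753 dy 0.37680716201063325
[0.59344008 0.20638315 0.13768324] [-3.14061915e+00  1.79409645e-03 -1.61618489e-01] [-7.14443017  0.96865926 11.95381554]
```

View pics/m_w6.png

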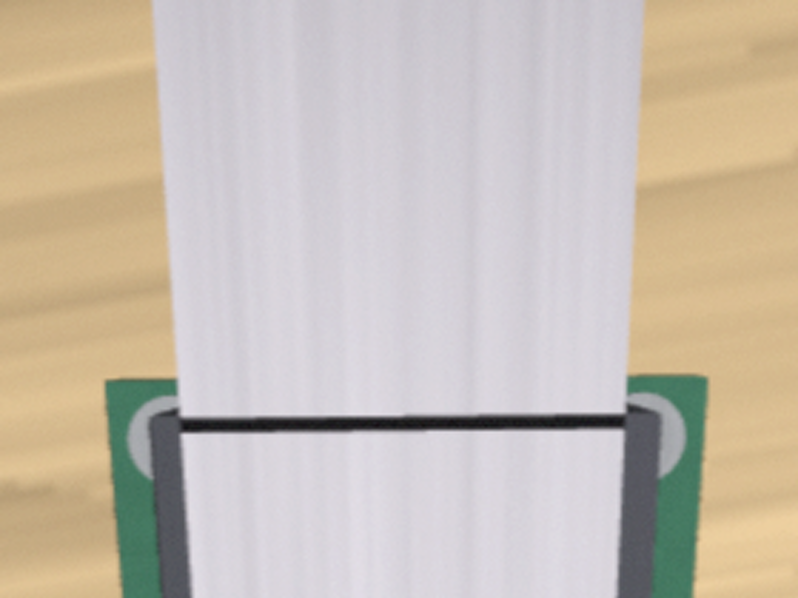

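The code latched onto the foot plate this time. In the picture the cap's front edge is at row ~415 and the line at ~423. With the edge measured earlier at x = 0.6478, about 1.2 mm is left, so I'll nudge by that and settle.

```bash
python3 -m creep '[{"x":1.2,"y":0,"z":0,"ax":0,"ay":0,"az":0,"fingers":50},{"x":0,"y":0,"z":0,"ax":0,"ay":0,"az":0,"fingers":50},{"x":0,"y":0,"z":0,"ax":0,"ay":0,"az":0,"fingers":50},{"x":0,"y":0,"z":0,"ax":0,"ay":0,"az":0,"fingers":50},{"x":0,"y":0,"z":0,"ax":0,"ay":0,"az":0,"fingers":50}]'
python3 -m creep '[{"x":0,"y":0,"z":0,"ax":0,"ay":0,"az":0,"fingers":50},{"x":0,"y":0,"z":0,"ax":0,"ay":0,"az":0,"fingers":50},{"x":0,"y":0,"z":0,"ax":0,"ay":0,"az":0,"fingers":50},{"x":0,"y":0,"z":0,"ax":0,"ay":0,"az":0,"fingers":50},{"x":0,"y":0,"z":0,"ax":0,"ay":0,"az":0,"fingers":50}]'
python3 meas.py w7.png
```

```text
clock: 10.9
ee_pos: [0.5946, 0.2063, 0.1377]
tool_rot: [-3.14, 0.002, -0.161]
wrist_force: [-7.5, 1.7, 11.6]
width: 0.0574
grip_force: 98.0
clock: 11.32
ee_pos: [0.5947, 0.2063, 0.1377]
tool_rot: [-3.14, 0.002, -0.161]
wrist_force: [-7.8, 0.7, 11.4]
width: 0.0578
grip_force: 98.0
edge [0.65315333 0.19650849 0.14      ] -0.15360439566350176 line [0.64776461 0.19773968 0.144     ] -0.15143346639902722 dx mm -5.514188179427597 dy 0.3845129952084621
[0.59465959 0.20629994 0.1376557 ] [-3.14046155e+00  1.64646617e-03 -1.61433891e-01] [-7.77061258  0.68193254 11.4142549 ]
```

The line is on the edge (0.6478 against 0.6477). Before handing in, one check that the blank carries the push and not the fingertips: I'll get the fingertip height from their pixels in the image already taken.

```bash
python3 - <<'E'
from h import *
T=np.array(eyes.camera_model("wrist")["T_tool_cam"]);K=np.array(eyes.camera_model("wrist")["K"])
c=(K,T)
for z in(-8,-6,-4,-2,0,2): print(z,[np.round((proj(c,[x*1e-3,y*1e-3,z*1e-3])+.5)/.7-.5,1) for x,y in((11,-29),(11,29),(-11,-29),(11,-37))])
s=manip.state(); print(s["torque"],s["wrist_force"],s["joint_vel"].round(4))
E
python3 - <<'E'
import cv2
w=cv2.imread('pics/w7.png')
cv2.imwrite('pics/tip.png',cv2.resize(cv2.convertScaleAbs(w[235:355,155:235],alpha=3,beta=20),None,fx=5,fy=5,interpolation=cv2.INTER_CUBIC))
E
```

```text
-8 [array([300.8, 361.5]), array([500.4, 361.6]), array([304.7, 429.7]), array([273.3, 361.5])]
-6 [array([302.2, 359. ]), array([499.2, 359.1]), array([305.9, 426.5]), array([275., 359.])]
-4 [array([303.5, 356.6]), array([497.9, 356.6]), array([307.2, 423.3]), array([276.7, 356.6])]
-2 [array([304.8, 354.2]), array([496.7, 354.3]), array([308.4, 420.1]), array([278.3, 354.2])]
0 [array([306.1, 351.9]), array([495.5, 351.9]), array([309.5, 417.1]), array([279.9, 351.9])]
2 [array([307.3, 349.6]), array([494.4, 349.7]), array([310.7, 414.1]), array([281.5, 349.6])]
[ 0.0441164   1.59457244 -0.04260454] [-7.59738403  0.43611219 11.67121573] [-0.0014 -0.0008 -0.0006  0.0002 -0.0013 -0.001  -0.0009]
```

View pics/tip.png

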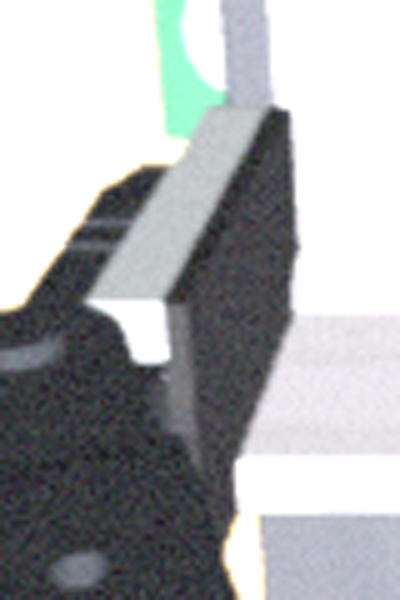

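```bash
cat > avg.py <<'E'
from h import *
A=[]
for i in range(8): eyes.snapshot("top"); s=manip.state(); A.append(np.r_[s["wrist_force"],s["torque"],s["ee_pos"][2]])
print(np.mean(A,0).round(4))
E
python3 avg.py
python3 -m creep '[{"x":0,"y":0,"z":-0.9,"ax":0,"ay":0,"az":0,"fingers":50},{"x":0,"y":0,"z":0,"ax":0,"ay":0,"az":0,"fingers":50},{"x":0,"y":0,"z":0,"ax":0,"ay":0,"az":0,"fingers":50},{"x":0,"y":0,"z":0,"ax":0,"ay":0,"az":0,"fingers":50}]'
python3 avg.py
python3 -m creep '[{"x":0,"y":0,"z":0.9,"ax":0,"ay":0,"az":0,"fingers":50},{"x":0,"y":0,"z":0,"ax":0,"ay":0,"az":0,"fingers":50},{"x":0,"y":0,"z":0,"ax":0,"ay":0,"az":0,"fingers":50},{"x":0,"y":0,"z":0,"ax":0,"ay":0,"az":0,"fingers":50}]'
python3 avg.py
```

```text
[-7.1382  0.7057 11.5657  0.0848  1.6174 -0.0233  0.1377]
clock: 12.1
ee_pos: [0.5956, 0.2057, 0.1377]
tool_rot: [-3.14, 0.0, -0.162]
wrist_force: [-3.3, 1.4, 6.9]
width: 0.0576
grip_force: 97.5
[-3.9323  1.3664  7.2618  0.2086  0.9538 -0.0134  0.1377]
clock: 12.83
ee_pos: [0.5956, 0.2057, 0.1377]
tool_rot: [-3.14, 0.0, -0.162]
wrist_force: [-5.5, 0.1, 12.1]
width: 0.0575
grip_force: 98.1
[-5.9873  0.493  11.6316  0.0889  1.331   0.0203  0.1377]
```

The contact force acts about 30 mm ahead of the fingers, so the blank itself is being pressed on the block, with about 13 N. The line is within 1 mm of the edge. Handing in.

```bash
python3 -c "
from plant import job
print(job.hand_in())"
```

```text
the job is handed in; nothing more can be done
None
```

I handed the job in with the blank flat on the smallest block and still held by its upturned end. The fold line is within about 1 mm of the front edge and the blank is pressed down with roughly 13 N; hand-in returned no verdict.

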